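# Tip a game cartridge over onto the photo board

### The arm

A 7-joint arm with a two-finger parallel gripper is mounted at the origin on the work surface. World frame = base frame: x ahead of the robot, y to its left, z up, the work surface at z = 0. Lengths are in m, angles in rad, forces in N, time in s.
With the tool pointing down it reaches from about 0.425 to 0.925 m from the base axis. Payload 6.8 kg.
Tool frame: the origin (TCP) lies at the very end of the fingers, on their centre line; the grasp point (between the pads) lies 19 mm behind it; z points along the fingers, y is the line along which they close (so a half turn about z gives the same grasp; the last joint's range is limited). The gripper opens to 85 mm and grips with 20 to 120 N. Pads are 22 mm wide; open, the fingers measure 114 mm over their backs; the gripper's body (76 mm by 85 mm) begins 54 mm behind the grasp point. The pads swing forward as they close: fully open they stand 13 mm farther back than shut.
Start: joints at [1.205, 0.477, 0.022, 1.555, -0.011, 1.109, -0.083], TCP at [0.172, -0.653, 0.231] pointing down, gripper open.
Joint ranges: [-2.96, 2.96], [-0.34, 2.1], [-1.41, 1.46], [0.24, 2.44], [-1.37, 4.51], [0.17, 1.92], [-2.96, 2.96]. Speed limits (rad/s): [2.39, 2.39, 3.14, 3.14, 3.14, 3.14, 3.14].

### API

Orientations are given as a rotation vector (axis times angle).
In Python, from bench import monitor, optics, r gives the robot as it stands.
- The arm moves only by the shell command python3 -m crank 'ROWS' [OPENING] [FORCE]. ROWS is JSON, a list of rows, each a list of 2 entries, a list of its own where there are three numbers: the shift along the tool's x, y, z in cm, then the turn, a rotation vector about the tool's x, y, z in rad. A call has 1 to 5 rows; each row shifts and turns the commanded pose from where the row before left it, along the tool's axes as they then stand; what a row does not reach is not made up. A row lasts 1/10 s, in which the tool goes at most 50 mm and 8.59 degrees, less where a joint would pass 70% of its speed; a pose out of reach is approached as far as the arm can. A call is refused whole if a number of a shift passes 5 or a number of a turn 0.15, either way. A call with a gripper value outside its range is refused whole. OPENING is the finger opening in cm, from 0 to 8.54, set as the call begins (- or left out, the last holds). The fingers move at their own pace and stop on an object; FORCE is the grip in N (left out, the last holds). Time passes only in rows, so rows that do not move let the fingers close. It gives the time, the measured TCP pose, the force, the opening and the grip force at its end, in the units of the state.
- monitor.get_obs(): the state, without advancing time (a new reading comes with each control period).
- optics.grab_frame(name): name is "scene" or "top" or "wrist"; returns (picture, depth): 384x512x3 uint8, red, green, blue; 384x512 float32, m along the optical axis (not along the pixel's ray), 0 where there is no reading.
- optics.camera_model(name): a dict with "vertical_fov" (degrees; the focal length in pixels is half the picture's height over the tangent of half this angle, whatever the lens; pixels are square), "cx", "cy" (the principal point, pixels), "R" (3x3) and "t" (3): a world point X has camera coordinates R X + t; the wrist camera has in their place "hand_eye" (4x4, takes a point from camera to tool coordinates, whose origin is the TCP and whose axes are the flange's). Camera axes: x right, y down, z forward; pixel columns grow to the right and rows downward; lengths in m; the calibration is good to about 2 mm. A picture is of the moment at which its call begins: read the wrist's pose just before it. camera_model takes no time and is no camera call.
- r.hand_in(): hands the job in; it is judged then, once.
The state is a dict: "clock": time; "joints": joint angles; "qvel": joint speeds; "tau": joint torques, N m; "tcp_pos": TCP position; "orientation": TCP orientation; "contact_force": force on the tool from outside, world axes, zero at the start; "moment": the same for the moment, N m; "grip_width": finger opening in m; "gripper_force": force on a finger pad.
Only numpy, scipy, OpenCV 4.12 (cv2) and the standard library are available. Lean on these libraries where they do the work, as an engineer would, in place of code of your own. Each camera call takes 0.05 s, during which the arm holds its last target. There are 200 camera calls.

### The job

The grey game cartridge lies label side down in front of the white photo board. Without gripping or lifting it, push it with the fingertips against the near edge of the board until it stands up on its edge there and flips over onto the board, then push it on so that it lies flat and wholly on the board, label side up. Leave the tape roll, the green bottle and the screwdriver where they are.

Things in the scene. Friction and masses are not known exactly. Their poses are not given: they have to be found in the camera images.
- cart: grey plastic game cartridge, 80 (its x) x 110 (its y) x 16 mm (its z), 60 to 120 g. It starts flat on the table, label down, ribbed back with two screws up. The back is a plate 10 mm thick; the label panel under it is 5 mm smaller all round and 6 mm proud, so a 10 mm thick rim overhangs the table by 6 mm. Origin: centre of the label face; z points from label to back (up at the start)
- cart_corner1 (a point): corner of the cartridge at half its thickness: +x, +y. The +x side, 110 mm long, faces the board's near edge at the start, 20 to 45 mm from it and up to 0.2 rad askew
- cart_corner2 (a point): corner of the cartridge at half its thickness: +x, -y
- cart_corner3 (a point): corner of the cartridge at half its thickness: -x (the side towards the robot at the start), +y
- cart_corner4 (a point): corner of the cartridge at half its thickness: -x, -y
- board: photo board, a plywood slab with a white top, fixed to the table, 200 mm deep (its x), 260 mm wide (its y), 18 mm high, with a sharp upright near edge. Origin: on the table at the middle of its near edge (the long edge facing the robot and the cartridge); x points along the table from that edge across the board, roughly away from the robot, y along the edge, z up. The board's top is bare and at 18 mm above the table
- tape: cardboard-coloured tape roll lying flat, 90 mm across, 24 mm high, loose, left (+y) of the board; origin centre of its underside
- spray: green plastic bottle, 60 mm across, 150 mm high, loose, standing right (-y) of the board; origin centre of its underside
- driver: screwdriver lying on the table, loose, right (-y) of the cartridge, nearer the robot; about 150 mm long along its x; origin under its middle
Things that resemble listed ones, but are neither listed nor needed, are in the scene too. What is shaped like the cart but blue, purple or yellow is not meant.

How it is judged:
By the outcome, as a careful person would: the job done as asked, in the order asked, and still so for the second after the job is handed in, with the robot touching nothing.
It also fails if it takes over 54 s, if anything falls off the work surface, if the arm or the gripper's body presses on something with over 40 N, if the wrist force passes 120 N, or if a joint passes its speed limit or range.

## Working session

There is one attempt and no reset: what is moved stays moved. The work goes in short steps, Python scripts to look and compute and a shell command to move; the robot and the scene stay as the last step left them, time stands still between calls to the robot, and variables do not carry over. Pictures are saved under pics/ and viewed, at most 10 in all, crops included, and the job is handed in when it is done.

```bash
ls; mkdir -p pics
cat > h.py <<'E'
import numpy as np, cv2
from bench import monitor, optics, r
from scipy.spatial.transform import Rotation as Ro
def cam(n):
    m=optics.camera_model(n); f=192/np.tan(np.radians(m["vertical_fov"])/2)
    return m,f
def pts(n,depth):
    m,f=cam(n); v,u=np.mgrid[0:384,0:512]
    c=np.stack([(u-m["cx"])*depth/f,(v-m["cy"])*depth/f,depth],-1)
    return (c-np.array(m["t"]))@np.array(m["R"])
def ray(n,u,v,z):
    m,f=cam(n); R=np.array(m["R"]); t=np.array(m["t"])
    d=R.T@np.array([(u-m["cx"])/f,(v-m["cy"])/f,1]); o=-R.T@t
    return o+d*(z-o[2])/d[2]
E
python3 - <<'E'
from h import *
for n in("top","scene"):
    p,d=optics.grab_frame(n); np.savez("pics/"+n+"0",p=p,d=d)
    cv2.imwrite(f"pics/{n}0.png",p[:,:,::-1])
    print(optics.camera_model(n))
s=monitor.get_obs();print(s)
E
```

```text
pics
{'vertical_fov': 54.94258587288226, 'cx': 255.83911621127038, 'cy': 185.60719260230638, 'R': array([[ 0.00145308, -0.99986807,  0.01617839],
       [-0.98929612, -0.00379801, -0.14587239],
       [ 0.14591459, -0.01579326, -0.98917112]]), 't': array([0.01297869, 0.51305962, 0.97653884])}
{'vertical_fov': 53.11958412207452, 'cx': 249.56333137324393, 'cy': 194.83962206498657, 'R': array([[ 0.42679771,  0.90427446,  0.01146385],
       [ 0.74303347, -0.34341323, -0.57442895],
       [-0.51550459,  0.25368299, -0.81847417]]), 't': array([-0.22861646, -0.32003149,  1.27973637])}
{'clock': 0.1, 'joints': array([ 1.20488026,  0.47772967,  0.02236808,  1.55634851, -0.01150779,
        1.10932422, -0.08314006]), 'qvel': array([ 0.00036269, -0.00250224,  0.00021106, -0.00236978,  0.00049476,
        0.00020049, -0.00116802]), 'tau': array([ 3.60804959e-03, -5.97761106e+01,  1.61296964e+00, -2.81955010e+01,
        1.27021325e-02,  5.04994081e-03, -3.66959489e-05]), 'tcp_pos': array([ 0.17194196, -0.65217391,  0.23041696]), 'orientation': array([-3.11390324e+00, -4.03572537e-01,  5.37013165e-04]), 'contact_force': array([ 0.28302243, -0.21430574, -0.59501214]), 'moment': array([-0.05202063,  0.02099968, -0.02013214]), 'gripper_force': 0.0, 'grip_width': 0.08547166432323122}
```

View pics/top0.png

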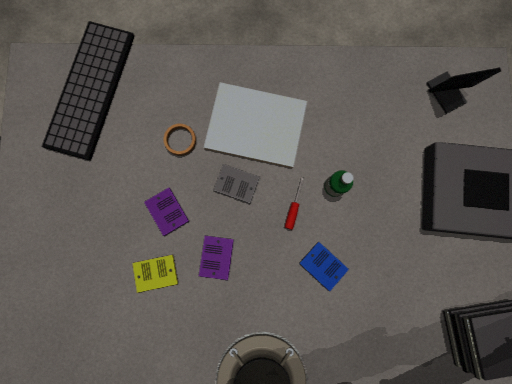

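View pics/scene0.png

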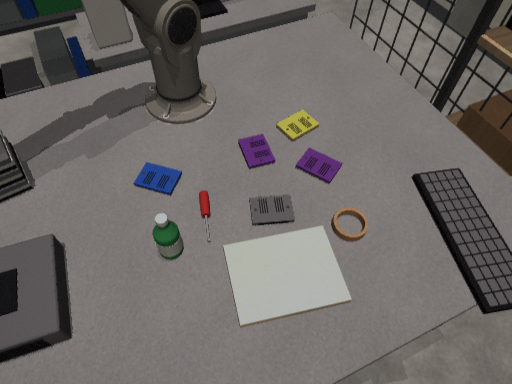

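Top view: grey cart centred at about (237,184), white board at (256,125), tape at (180,140), bottle at (341,182), screwdriver at (294,205). The scene view agrees, with the cart at (271,209) and the board at (285,273).

```bash
cat >> h.py <<'E'
def rect(n,mask,z):
    c=max(cv2.findContours(mask.astype(np.uint8),0,2)[0],key=cv2.contourArea)
    P=np.array([ray(n,u,v,z)[:2] for u,v in c[:,0]],np.float32)
    (cx,cy),(w,h),a=cv2.minAreaRect(P*1000)
    return np.round(cv2.boxPoints(((cx,cy),(w,h),a))).astype(int).tolist(),(round(cx),round(cy)),(round(w),round(h)),a
E
python3 - <<'E'
from h import *
for n,cb,bb in(("top",(205,160,270,210),(195,75,315,175)),("scene",(240,188,305,230),(215,222,355,325))):
    F=np.load(f"pics/{n}0.npz"); p=F["p"].astype(int);d=F["d"]
    z=pts(n,d)[:,:,2]
    def box(b): m=np.zeros((384,512),bool); m[b[1]:b[3],b[0]:b[2]]=1; return m
    board=box(bb)&(p.min(2)>150)
    print(n,"board",rect(n,board,.018), "z",np.median(z[board]))
    cart=box(cb)&(z>.008)&(p.min(2)<150)&(d>0)
    print(n,"cart",rect(n,cart,.016),"z",np.median(z[cart]), "table",np.median(z[box(cb)&(z<.008)]))
E
```

```text
top board ([[573, -89], [756, -129], [811, 120], [627, 160]], (692, 16), (255, 188), 77.68020629882812) z 0.019188280974314468
top cart ([[466, 31], [543, 5], [579, 108], [503, 135]], (523, 70), (110, 81), 70.63634490966797) z 0.01715069880412636 table 0.0010439262421193512
scene board ([[570, -89], [764, -131], [819, 122], [625, 164]], (695, 16), (259, 199), 77.79629516601562) z 0.018034398306863878
scene cart ([[465, 31], [547, 2], [583, 106], [502, 135]], (524, 68), (110, 86), 70.74462127685547) z 0.01629303934140997 table 0.00041602049741996467
```

```bash
python3 -m crank '[[[3.8,-2.5,0],[0,0,0]],[[3.8,-2.5,0],[0,0,0]],[[3.8,-2.5,0],[0,0,0]],[[3.8,-2.5,0],[0,0,0]],[[3.8,-2.5,0],[0,0,0]]]' 5
python3 -m crank '[[[3.8,-2.5,0],[0,0,0]],[[3.8,-2.5,0],[0,0,0]],[[3.8,-2.5,0],[0,0,0]],[[3.8,-2.5,0],[0,0,0]],[[0,0,0],[0,0,0.14]]]'
cat > go.py <<'E'
import sys
from h import *
# target xyz(mm), yaw deg (tool x heading), tilt rad -> remaining shift in tool axes (cm) and turn about tool axes
x,y,z,yaw,tilt=map(float,sys.argv[1:6]); s=monitor.get_obs()
R=Ro.from_rotvec(s["orientation"]); T=Ro.from_euler("z",yaw,degrees=True)*Ro.from_euler("x",np.pi)*Ro.from_euler("y",tilt)
print("shift cm",np.round(R.inv().apply(np.array([x,y,z])/10-s["tcp_pos"]*100),2),"turn",np.round((R.inv()*T).as_rotvec(),3))
print("tcp mm",np.round(s["tcp_pos"]*1000,1),"F",np.round(s["contact_force"],1),"w",round(s["grip_width"],4),"t",s["clock"])
E
python3 go.py 475 86 180 -19.3 0
```

```text
clock: 0.6
tcp_pos: [0.3248, -0.4817, 0.231]
orientation: [-3.115, -0.404, 0.0]
contact_force: [0.9, 0.8, -0.5]
grip_width: 0.0495
gripper_force: 0.0
clock: 1.1
tcp_pos: [0.4506, -0.341, 0.2311]
orientation: [-3.132, -0.199, -0.004]
contact_force: [-0.1, 0.6, 0.1]
grip_width: 0.05
gripper_force: 0.0
shift cm [  7.8  -42.03   5.26] turn [-0.004 -0.002  0.464]
tcp mm [ 450.6 -341.   231.1] F [-0.1  0.6  0.1] w 0.05 t 1.1
```

```bash
python3 -m crank '[[[0.85,-4.7,0],[0,0,0]],[[0.85,-4.7,0],[0,0,0]],[[0.85,-4.7,0],[0,0,0]],[[0.85,-4.7,0],[0,0,0]],[[0.85,-4.7,0],[0,0,0]]]' >/dev/null
python3 -m crank '[[[0.85,-4.7,0],[0,0,0]],[[0.85,-4.7,0],[0,0,0]],[[0.85,-4.7,0],[0,0,0]],[[0.85,-4.4,0],[0,0,0]],[[0,0,3],[0,0,0.14]]]' >/dev/null
python3 -m crank '[[[0,0,2],[0,0,0.14]],[[0,0,0],[0,0,0.14]],[[0,0,0],[0,0.12,0]],[[0,0,0],[0,0.12,0]],[[0,0,0],[0,0,0]]]' >/dev/null
python3 go.py 470 86 60 -19.3 0.24
```

```text
shift cm [-2.95 -0.78 11.65] turn [-0.007  0.     0.038]
tcp mm [468.8  78.5 180.2] F [-0.9  0.  -0.4] w 0.0499 t 2.6
```

```bash
python3 -m crank '[[[-1.2,-0.4,4],[0,0,0.04]],[[-1.2,-0.4,4],[0,0,0]],[[-1.2,-0.4,4],[0,0,0]],[[-0.5,0,2],[0,0,0]],[[0,0,0],[0,0,0]]]' >/dev/null
python3 go.py 461 90 8 -19.3 0.24
python3 - <<'E'
from h import *
p,d=optics.grab_frame("wrist"); cv2.imwrite("pics/w1.png",p[:,:,::-1])
E
```

```text
shift cm [-1.27  0.45  2.27] turn [-0.003  0.003 -0.004]
tcp mm [469.1  91.8  33.1] F [ 0.1 -0.   0.3] w 0.0502 t 3.1
```

View pics/w1.png

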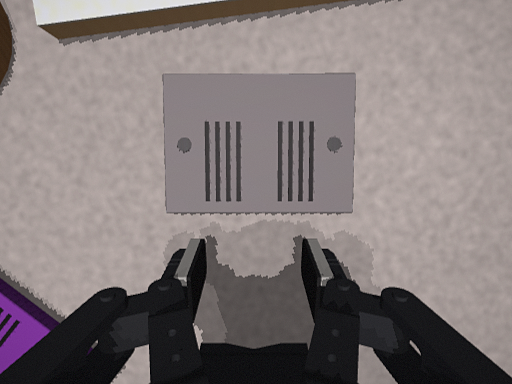

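The wrist view shows the cart square ahead of the two fingertips, spanning columns 163–355 with its near edge at row 213. Next I go down to find the table.

```bash
python3 -m crank '[[[-0.6,0.2,1.1],[0,0,0]],[[-0.6,0.2,1.1],[0,0,0]],[[0,0,0],[0,0,0]]]' >/dev/null; python3 go.py 461 90 4 -19.3 0.24
python3 -m crank '[[[-0.05,0,0.2],[0,0,0]],[[0,0,0],[0,0,0]],[[0,0,0],[0,0,0]]]'
```

```text
shift cm [-0.33  0.16  0.7 ] turn [-0.008  0.    -0.007]
tcp mm [463.   90.9  11.6] F [0.6 0.3 0.9] w 0.0496 t 3.45
clock: 3.75
tcp_pos: [0.4635, 0.0912, 0.0101]
orientation: [3.044, -0.528, 0.371]
contact_force: [0.2, 0.4, 0.5]
grip_width: 0.0499
gripper_force: 0.0
```

```bash
for i in 1; do :; done
python3 -m crank '[[[-0.05,0,0.2],[0,0,0]],[[0,0,0],[0,0,0]],[[0,0,0],[0,0,0]]]' | sed -n '2p;4p'
python3 -m crank '[[[-0.05,0,0.2],[0,0,0]],[[0,0,0],[0,0,0]],[[0,0,0],[0,0,0]]]'| sed -n '2p;4p'
python3 -m crank '[[[-0.05,0,0.2],[0,0,0]],[[0,0,0],[0,0,0]],[[0,0,0],[0,0,0]]]'| sed -n '2p;4p'
```

```text
tcp_pos: [0.4627, 0.0911, 0.0073]
contact_force: [-0.4, 0.7, -0.3]
tcp_pos: [0.4626, 0.0912, 0.0051]
contact_force: [0.4, -0.1, 0.1]
tcp_pos: [0.4627, 0.0912, 0.0031]
contact_force: [-0.0, -0.5, 0.0]
```

```bash
python3 -m crank '[[[-0.05,0,0.2],[0,0,0]],[[0,0,0],[0,0,0]]]' | sed -n '2p;4p'
python3 -m crank '[[[-0.05,0,0.15],[0,0,0]],[[0,0,0],[0,0,0]]]'| sed -n '2p;4p'
python3 -m crank '[[[-0.05,0,0.15],[0,0,0]],[[0,0,0],[0,0,0]]]'| sed -n '2p;4p'
```

```text
tcp_pos: [0.4633, 0.0915, 0.0019]
contact_force: [0.8, -0.2, 0.7]
tcp_pos: [0.4634, 0.0916, 0.0011]
contact_force: [0.4, 0.3, -0.1]
tcp_pos: [0.4636, 0.0917, 0.0002]
contact_force: [-0.0, 1.2, 0.1]
```

```bash
python3 -m crank '[[[0.5,0,0.12],[0,0,0]],[[0,0,0],[0,0,0]]]' | sed -n '2p;4p'
python3 -m crank '[[[0,0,0.2],[0,0,0]],[[0,0,0],[0,0,0]]]'| sed -n '2p;4p'; python3 go.py 463 90 -2 -19.3 0.24
```

```text
tcp_pos: [0.4693, 0.0898, 0.0004]
contact_force: [0.4, 0.2, 1.1]
tcp_pos: [0.4693, 0.0898, -0.0013]
contact_force: [-1.4, -0.3, 10.1]
shift cm [-0.6   0.19 -0.08] turn [-0.006  0.003 -0.006]
tcp mm [469.3  89.8  -1.3] F [-1.4 -0.3 10.1] w 0.0501 t 5.65
```

```bash
python3 -m crank '[[[0,0,-0.08],[0,0,0]],[[0.97,0,0.24],[0,0,0]],[[0.97,0,0.24],[0,0,0]],[[0.97,0,0.24],[0,0,0]],[[0,0,0],[0,0,0]]]' | sed -n '2p;4p'
python3 -m crank '[[[0.49,0,0.12],[0,0,0]],[[0.49,0,0.12],[0.014,0,-0.06]],[[0.49,0,0.12],[0.014,0,-0.06]],[[0,0,0],[0,0,0]]]' | sed -n '2p;4p'
python3 - <<'E'
from h import *
p,d=optics.grab_frame("wrist"); cv2.imwrite("pics/w2.png",p[:,:,::-1])
E
python3 go.py 485 82 -1 -12.3 0.24
```

```text
tcp_pos: [0.4976, 0.0794, -0.001]
contact_force: [1.2, -1.3, 2.3]
tcp_pos: [0.5111, 0.0749, -0.0011]
contact_force: [-0.7, 1.3, 4.1]
shift cm [-2.63 -0.13 -0.65] turn [-0.006  0.003 -0.005]
tcp mm [511.2  74.9  -1.1] F [-1.1 -0.1  3.4] w 0.0497 t 6.6
```

View pics/w2.png

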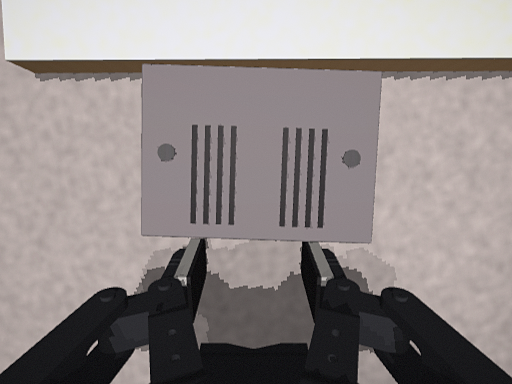

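The cart is nearly at the board: its far edge is at rows 65–72 and the board's lower edge is at about row 75. I push until the force rises.

```bash
python3 -m crank '[[[0.3,0,0.04],[0,0,0]],[[0.29,0,0.07],[0,0,0]],[[0,0,0],[0,0,0]]]' | sed -n '2p;4p'
python3 -m crank '[[[0.29,0,0.07],[0,0,0]],[[0,0,0],[0,0,0]]]' | sed -n '2p;4p'
python3 -m crank '[[[0.19,0,0.05],[0,0,0]],[[0,0,0],[0,0,0]]]' | sed -n '2p;4p'
```

```text
tcp_pos: [0.515, 0.0739, -0.0014]
contact_force: [-9.9, 2.0, 11.1]
tcp_pos: [0.5151, 0.0739, -0.0016]
contact_force: [-21.1, 4.1, 25.0]
tcp_pos: [0.5152, 0.0738, -0.0017]
contact_force: [-29.9, 7.3, 34.8]
```

```bash
python3 -m crank '[[[0.07,0,-0.29],[0,0,0]],[[0.07,0,-0.29],[0,0,0]],[[0,0,0],[0,0,0]]]' | sed -n '2p;4p'
python3 -m crank '[[[0.07,0,-0.29],[0,0,0]],[[0,0,0],[0,0,0]]]' | sed -n '2p;4p'
python3 - <<'E'
from h import *
p,d=optics.grab_frame("wrist"); cv2.imwrite("pics/w3.png",p[:,:,::-1])
p,d=optics.grab_frame("scene"); np.savez("pics/s3",p=p,d=d)
z=pts("scene",d)[:,:,2]
for v in range(190,245,4): print(v,np.round(z[v,[255,265,280,290]]*1000))
E
```

```text
tcp_pos: [0.5149, 0.0737, 0.0023]
contact_force: [-16.3, 6.4, -1.1]
tcp_pos: [0.5148, 0.0737, 0.0051]
contact_force: [-16.4, 6.8, -1.3]
190 [ 2. 87. 79. 67.]
194 [62. 73. 44.  2.]
198 [62.  2. 31.  1.]
202 [ 2. -2. 17.  4.]
206 [ 1. -3. 20. 22.]
210 [20. 21. 20. 22.]
214 [21. 22. 21. 18.]
218 [21. 20. 17. 21.]
222 [19. 20. 18. 18.]
226 [ 2. 17. 17. 15.]
230 [ 2. 18. 16. 17.]
234 [-3. 18. 18. 18.]
238 [ 0. 19. 16. 18.]
242 [18. 19. 18. 17.]
```

View pics/w3.png

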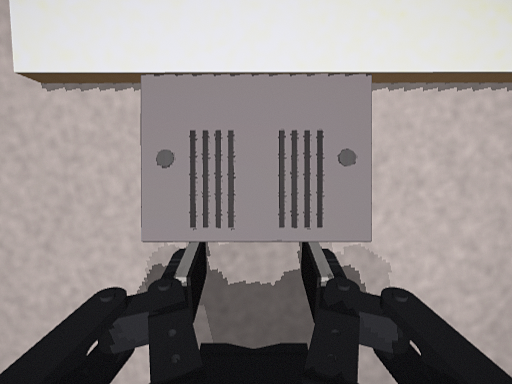

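The cart is now flush along the board, and its near side has started to rise (about 21 mm against 17). I continue along the arc.

```bash
python3 -m crank '[[[0.14,0,-0.58],[0,0,0]],[[0.14,0,-0.58],[0,0,0]],[[0,0,0],[0,0,0]]]' | sed -n '2p;4p'
python3 - <<'E'
from h import *
p,d=optics.grab_frame("scene"); z=pts("scene",d)[:,:,2]
for v in range(198,235,4): print(v,np.round(z[v,[255,265,280,290]]*1000))
E
python3 -m crank '[[[0.24,0,-0.56],[0,0,0]],[[0.24,0,-0.56],[0,0,0]],[[0,0,0],[0,0,0]]]' | sed -n '2p;4p'
```

```text
tcp_pos: [0.5155, 0.0735, 0.0176]
contact_force: [-16.4, 5.8, 1.7]
198 [-1.  0. 35.  1.]
202 [ 0. -0.  1. 34.]
206 [-0. 35. 33. 31.]
210 [36. 36. 31. 30.]
214 [31. 31. 31. 28.]
218 [29. 26. 28. 25.]
222 [26. 24. 24. 22.]
226 [-1. 22. 23. 19.]
230 [ 2. 25. 18. 17.]
234 [ 1. 19. 18. 18.]
tcp_pos: [0.518, 0.073, 0.03]
contact_force: [-16.8, 5.1, 4.5]
```

```bash
python3 -m crank '[[[0.45,0,-0.5],[0,0,0]],[[0.5,0,-0.47],[0,0,0]],[[0.52,0,-0.46],[0,0,0]],[[0,0,0],[0,0,0]]]' | sed -n '2p;4p'
python3 - <<'E'
from h import *
p,d=optics.grab_frame("wrist"); cv2.imwrite("pics/w4.png",p[:,:,::-1])
p,d=optics.grab_frame("scene"); z=pts("scene",d)[:,:,2]
for v in range(198,239,4): print(v,np.round(z[v,[255,265,280,290]]*1000))
E
```

```text
tcp_pos: [0.5254, 0.0713, 0.0466]
contact_force: [-30.0, 8.0, 16.5]
198 [ 0.  1.  2. -1.]
202 [ 1.  3. 62. 60.]
206 [ 1. 59. 57. 53.]
210 [57. 55. 53. 45.]
214 [53. 49. 47. 43.]
218 [44. 43. 42. 40.]
222 [ 0. 36. 34. 30.]
226 [ 1. 29. 26. 22.]
230 [ 0. 24. 21. 19.]
234 [ 2. 19. 18. 18.]
238 [-1. 20. 18. 17.]
```

View pics/w4.png

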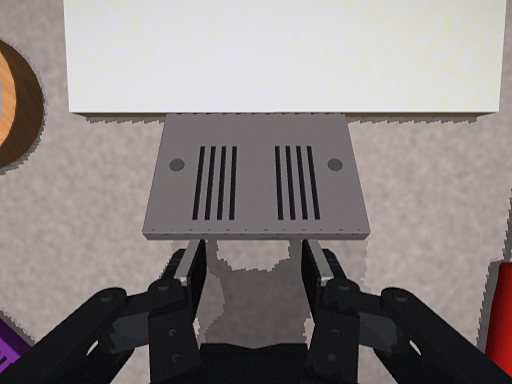

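The wrist view shows the cart about 38° up, its near end at row 238 just ahead of the fingers and its far end on the board edge at row 113. The squeeze is a little high, so I move more upward.

```bash
python3 -m crank '[[[0.3,0,-0.47],[0,0,0]],[[0.36,0,-0.45],[0,0,0]],[[0,0,0],[0,0,0]]]' | sed -n '2p;4p'
python3 -m crank '[[[0.45,0,-0.4],[0,0,0]],[[0.48,0,-0.38],[0,0,0]],[[0,0,0],[0,0,0]]]' | sed -n '2p;4p'
python3 - <<'E'
from h import *
p,d=optics.grab_frame("scene"); z=pts("scene",d)[:,:,2]
for v in range(198,239,4): print(v,np.round(z[v,[255,265,280,290]]*1000))
E
```

```text
tcp_pos: [0.5368, 0.0695, 0.0596]
contact_force: [0.6, 0.6, 0.8]
tcp_pos: [0.5476, 0.0667, 0.0706]
contact_force: [-1.2, -0.2, 0.5]
198 [  2. 109.  -1.  90.]
202 [ 2. 95.  2. 17.]
206 [ 0. 82. 16. 16.]
210 [15. 18. 16. 18.]
214 [15. 17. 18. 16.]
218 [17. 14. 14. 18.]
222 [16. 17. 16. 18.]
226 [10. 17. 20. 18.]
230 [-1. 15. 11. -2.]
234 [-1.  5. 17. 19.]
238 [ 3. 16. 19. 18.]
```

It slipped off at about 45°, because my step was too steep for the arc, and it dropped flat again. I measure where it lies and retry along the correct tangents.

```bash
python3 -m crank '[[[-1.5,0,-2],[0,0,0]],[[-3,0,-1],[0,0,0]],[[-3.5,0,0],[0,0,0]],[[0,0,0],[0,0,0]]]' | sed -n '2p'
python3 - <<'E'
from h import *
p,d=optics.grab_frame("wrist"); cv2.imwrite("pics/w5.png",p[:,:,::-1])
p,d=optics.grab_frame("top"); z=pts("top",d)[:,:,2]
m=np.zeros((384,512),bool);m[140:215,200:280]=1
c=m&(z>.008)&(z<.022)&(p.max(2)<150); print(rect("top",c,.016))
E
python3 go.py 490 80 -1 -12.3 0.24
```

```text
tcp_pos: [0.4582, 0.0851, 0.0787]
([[500, 20], [579, 3], [602, 110], [523, 127]], (551, 65), (110, 81), 77.83678436279297)
shift cm [ 0.8  -0.01  8.53] turn [-0.005  0.003 -0.004]
tcp mm [462.7  85.4  80. ] F [ 0.7  0.5 -0.1] w 0.0498 t 10.2
```

View pics/w5.png

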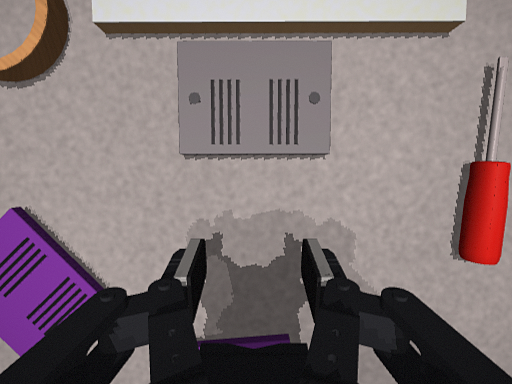

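Wrist view: the cart is flat, label down and square to the board (columns 179–330, rows 41–157), with a gap of about 10 mm. I retry.

```bash
python3 -m crank '[[[0.2,0,3.5],[0,0,0]],[[0.2,0,3.5],[0,0,0]],[[0.2,0,1.1],[0,0,0]],[[0,0,0],[0,0,0]]]' | sed -n '2p;4p'; python3 go.py 490 80 -1 -12.3 0.24
```

```text
tcp_pos: [0.4878, 0.0799, 0.0015]
contact_force: [0.6, 0.2, 0.5]
shift cm [ 0.15 -0.06  0.3 ] turn [-0.003  0.004 -0.005]
tcp mm [487.8  79.9   1.5] F [0.6 0.2 0.5] w 0.0502 t 10.6
```

```bash
python3 -m crank '[[[0.5,0,0.34],[0,0,0]],[[0.87,0,0.21],[0,0,0]],[[0.87,0,0.21],[0,0,0]],[[0.58,0,0.14],[0,0,0]],[[0,0,0],[0,0,0]]]' | sed -n '2p;4p'
python3 -m crank '[[[0.29,0,0.07],[0,0,0]],[[0,0,0],[0,0,0]]]' | sed -n '2p;4p'
```

```text
tcp_pos: [0.515, 0.0739, 0.0006]
contact_force: [-7.0, 1.1, 3.5]
tcp_pos: [0.5151, 0.0738, -0.0002]
contact_force: [-13.9, 3.8, 7.4]
```

```bash
python3 -m crank '[[[0.12,0,0.13],[0,0,0]],[[0,0,0],[0,0,0]]]' | sed -n '2p;4p'
python3 -m crank '[[[0.16,0,-0.63],[0,0,0]],[[0.16,0,-0.63],[0,0,0]],[[0,0,0],[0,0,0]]]' | sed -n '2p;4p'
python3 -m crank '[[[0.24,0,-0.58],[0,0,0]],[[0.24,0,-0.58],[0,0,0]],[[0,0,0],[0,0,0]]]' | sed -n '2p;4p'
python3 -m crank '[[[0.35,0,-0.5],[0,0,0]],[[0.35,0,-0.5],[0,0,0]],[[0,0,0],[0,0,0]]]' | sed -n '2p;4p'
```

```text
tcp_pos: [0.5152, 0.0736, -0.0013]
contact_force: [-19.2, 4.7, 12.6]
tcp_pos: [0.5149, 0.0736, 0.0113]
contact_force: [-14.7, 6.1, 1.0]
tcp_pos: [0.5165, 0.0732, 0.0236]
contact_force: [-16.8, 6.9, 2.8]
tcp_pos: [0.5197, 0.0724, 0.0347]
contact_force: [-22.4, 7.7, 7.6]
```

```bash
python3 -m crank '[[[0.42,0,-0.44],[0,0,0]],[[0,0,0],[0,0,0]]]' | sed -n '2p;4p'
python3 -m crank '[[[0.44,0,-0.41],[0,0,0]],[[0,0,0],[0,0,0]]]' | sed -n '2p;4p'
python3 - <<'E'
from h import *
p,d=optics.grab_frame("scene"); z=pts("scene",d)[:,:,2]
for v in range(198,239,4): print(v,np.round(z[v,[255,265,280,290]]*1000))
E
```

```text
tcp_pos: [0.5218, 0.072, 0.0397]
contact_force: [-26.5, 8.7, 10.4]
tcp_pos: [0.5242, 0.0714, 0.0446]
contact_force: [-29.7, 7.6, 15.4]
198 [ 2. -1.  2.  0.]
202 [ 2. -2. 59. 55.]
206 [-1. 59. 54. 49.]
210 [56. 53. 52. 46.]
214 [49. 48. 42. 43.]
218 [47. 42. 37. 34.]
222 [31. 37. 32. 29.]
226 [ 0. 28. 26. 23.]
230 [ 0. 26. 20. 17.]
234 [-0. 18. 19. 18.]
238 [ 2. 20. 17. 20.]
```

The squeeze along the cart is what pushes toward slipping, so I unload most of it and then follow the arc lightly.

```bash
python3 -m crank '[[[-0.12,0,-0.12],[0,0,0]],[[-0.12,0,-0.12],[0,0,0]],[[0,0,0],[0,0,0]]]' | sed -n '2p;4p'
```

```text
tcp_pos: [0.5254, 0.0713, 0.0476]
contact_force: [-17.3, 4.4, 9.2]
```

```bash
python3 -m crank '[[[-0.04,0,-0.15],[0,0,0]],[[0,0,0],[0,0,0]]]' | sed -n '2p;4p'
```

```text
tcp_pos: [0.5263, 0.0711, 0.0495]
contact_force: [-12.9, 4.3, 7.8]
```

```bash
python3 -m crank '[[[0.27,0,-0.24],[0,0,0]],[[0,0,0],[0,0,0]]]' | sed -n '2p;4p'
python3 - <<'E'
from h import *
p,d=optics.grab_frame("scene"); z=pts("scene",d)[:,:,2]
for v in range(198,239,4): print(v,np.round(z[v,[255,265,280,290]]*1000))
E
```

```text
tcp_pos: [0.5284, 0.0707, 0.0526]
contact_force: [-13.5, 4.0, 9.5]
198 [4. 2. 1. 2.]
202 [ 1. -0. 67. 66.]
206 [62. 64. 60. 60.]
210 [62. 61. 53. 51.]
214 [55. 52. 50. 43.]
218 [45. 47. 43. 40.]
222 [-0. 42. 36. 33.]
226 [ 1. 31. 28. 25.]
230 [ 4. 27. 23. 19.]
234 [ 1. 19. 20. 16.]
238 [-1. 20. 19. 16.]
```

```bash
python3 -m crank '[[[0.31,0,-0.16],[0,0,0]],[[0,0,0],[0,0,0]]]' | sed -n '2p;4p'
python3 -m crank '[[[0.31,0,-0.16],[0,0,0]],[[0,0,0],[0,0,0]]]' | sed -n '2p;4p'
```

```text
tcp_pos: [0.5343, 0.0698, 0.0558]
contact_force: [0.4, -0.9, 0.4]
tcp_pos: [0.5379, 0.0687, 0.0581]
contact_force: [-0.5, -0.4, -0.5]
```

It slipped again at about 47°. The force angles suggest the raised front corner of the tilted fingertip bears on the rim's end face and slides up over it. An upright finger (tilt 0), with its tip below the rim, should get underneath instead. I back off and change the tilt.

```bash
python3 -m crank '[[[-1.5,0,-2.5],[0,0,0]],[[-3.5,0,-1],[0,0,0]],[[-1,0,0],[0,-0.12,0]],[[0,0,0],[0,-0.12,0]],[[0,0,0],[0,0,0]]]' | sed -n '2p'
python3 - <<'E'
from h import *
p,d=optics.grab_frame("top"); z=pts("top",d)[:,:,2]
cv2.imwrite("pics/t6.png",cv2.resize(p[100:260,150:380,::-1],None,fx=3,fy=3))
m=np.zeros((384,512),bool);m[140:215,200:280]=1
c=m&(z>.008)&(z<.022)&(p.max(2)<150); print(rect("top",c,.016))
E
python3 go.py 485 80 2 -12.3 0.0
```

```text
tcp_pos: [0.4751, 0.0828, 0.0779]
([[540, 12], [554, -12], [600, 16], [587, 39]], (570, 14), (54, 27), 30.721860885620117)
shift cm [1.14 0.07 7.54] turn [-0.008  0.    -0.007]
tcp mm [473.9  82.6  77.4] F [-0.9 -0.6 -0.2] w 0.05 t 14.55
```

View pics/t6.png

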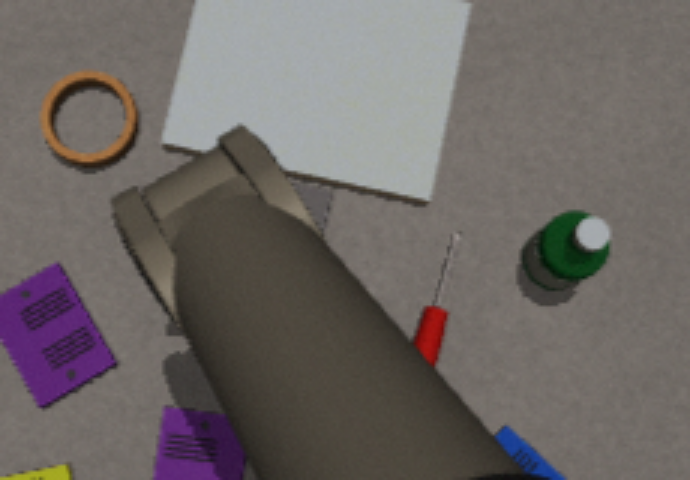

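The arm hides the cart in the top view, so I measure with the wrist camera.

```bash
cat >> h.py <<'E'
def wrist():
    s=monitor.get_obs(); p,d=optics.grab_frame("wrist"); m,f=cam("wrist"); H=np.array(m["hand_eye"])
    v,u=np.mgrid[0:384,0:512]; c=np.stack([(u-m["cx"])*d/f,(v-m["cy"])*d/f,d],-1)
    t=c@H[:3,:3].T+H[:3,3]; w=Ro.from_rotvec(s["orientation"]).apply(t.reshape(-1,3)).reshape(t.shape)+s["tcp_pos"]
    return p.astype(int),d,w
def wcart(p,d,w,lo=.008,hi=.024):
    z=w[:,:,2]; m=(d>0)&(z>lo)&(z<hi)&(np.ptp(p,2)<30)&(p.max(2)<190)&(p.max(2)>60)
    m=cv2.morphologyEx(m.astype(np.uint8),cv2.MORPH_OPEN,np.ones((7,7)))
    n,l,st,_=cv2.connectedComponentsWithStats(m); k=1+st[1:,4].argmax(); q=l==k
    P=w[q]; return cv2.minAreaRect((P[:,:2]*1000).astype(np.float32)),np.median(P[:,2]),P
E
python3 - <<'E'
from h import *
p,d,w=wrist(); a=wcart(p,d,w); print(a[0],a[1])
r0=a[0]; print(np.round(cv2.boxPoints(r0)))
cv2.imwrite("pics/w7.png",p[:,:,::-1].astype(np.uint8))
E
```

```text
((553.6157836914062, 64.37454986572266), (110.24861907958984, 79.9998779296875), 77.43462371826172) 0.015418939662035999
[[503.  19.]
 [581.   2.]
 [605. 109.]
 [527. 127.]]
```

```bash
python3 -m crank '[[[0.4,0,3.4],[0,0,0]],[[0.4,0,3],[0,0,0]],[[0.3,0,0.8],[0,0,0]],[[0,0,0],[0,0,0]]]' | sed -n '2,4p'
python3 -m crank '[[[0,0,0.2],[0,0,0]],[[0,0,0],[0,0,0]]]' | sed -n '2p;4p'
python3 -m crank '[[[0,0,0.2],[0,0,0]],[[0,0,0],[0,0,0]]]' | sed -n '2p;4p'
```

```text
tcp_pos: [0.4812, 0.0814, 0.0044]
orientation: [-3.118, 0.34, 0.006]
contact_force: [0.1, 0.2, 0.1]
tcp_pos: [0.4828, 0.0818, 0.0042]
contact_force: [-1.1, -0.1, 0.5]
tcp_pos: [0.4825, 0.0816, 0.0017]
contact_force: [-0.6, -0.2, 0.1]
```

```bash
python3 -m crank '[[[0,0,0.25],[0,0,0]],[[0,0,0],[0,0,0]]]' | sed -n '2p;4p'
python3 -m crank '[[[0,0,0.2],[0,0,0]],[[0,0,0],[0,0,0]]]' | sed -n '2p;4p'
python3 -m crank '[[[0,0,0.15],[0,0,0]],[[0,0,0],[0,0,0]]]' | sed -n '2p;4p'
```

```text
tcp_pos: [0.4821, 0.0815, -0.0014]
contact_force: [0.1, 0.2, 0.5]
tcp_pos: [0.4824, 0.0815, -0.0028]
contact_force: [-2.2, -0.4, 8.4]
tcp_pos: [0.4824, 0.0815, -0.0031]
contact_force: [-7.2, -0.6, 27.4]
```

```bash
python3 -m crank '[[[0,0,-0.28],[0,0,0]],[[1.2,0,0],[0,0,0]],[[1.2,0,0],[0,0,0]],[[0.6,0,0],[0,0,0]],[[0,0,0],[0,0,0]]]' | sed -n '2p;4p'
python3 -m crank '[[[0.5,0,0],[0,0,0]],[[0,0,0],[0,0,0]]]' | sed -n '2p;4p'
```

```text
tcp_pos: [0.5122, 0.0747, -0.0026]
contact_force: [0.3, -0.3, -0.5]
tcp_pos: [0.513, 0.0745, -0.0028]
contact_force: [-8.5, 1.7, 7.6]
```

```bash
python3 -m crank '[[[0.2,0,0],[0,0,0]],[[0,0,-0.5],[0,0,0]],[[0,0,0],[0,0,0]]]' | sed -n '2p;4p'
python3 -m crank '[[[0,0,-0.6],[0,0,0]],[[0,0,0],[0,0,0]]]' | sed -n '2p;4p'
python3 - <<'E'
from h import *
p,d,w=wrist(); a=wcart(p,d,w,.008,.06); P=a[2]
f=(P[:,:2]-[.598,.037])@[.977,-.213]
c=np.polyfit(f,P[:,2],1); print("theta",np.degrees(np.arctan(-c[0])),"near z",P[f<f.min()+.004,2].mean(),"f",f.min(),f.max(),len(P))
E
```

```text
tcp_pos: [0.5129, 0.0744, 0.0015]
contact_force: [-11.1, 4.0, -1.3]
tcp_pos: [0.5128, 0.0744, 0.0075]
contact_force: [-10.6, 4.2, -0.5]
theta 8.149463020644228 near z 0.01601043652677714 f -0.08614367640336534 0.00036718970165958576 39560
```

```bash
python3 -m crank '[[[0.05,0,-0.6],[0,0,0]],[[0.1,0,-0.6],[0,0,0]],[[0,0,0],[0,0,0]]]' | sed -n '2p;4p'
python3 -m crank '[[[0.2,0,-0.5],[0,0,0]],[[0.2,0,-0.5],[0,0,0]],[[0,0,0],[0,0,0]]]' | sed -n '2p;4p'
```

```text
tcp_pos: [0.514, 0.0741, 0.0195]
contact_force: [-12.6, 4.3, 0.8]
tcp_pos: [0.5164, 0.0736, 0.0292]
contact_force: [-17.1, 4.8, 5.9]
```

```bash
python3 -m crank '[[[0.2,0,-0.1],[0,0,0]],[[0,0,0],[0,0,0]]]' | sed -n '2p;4p'
python3 -m crank '[[[0.2,0,-0.1],[0,0,0]],[[0,0,0],[0,0,0]]]' | sed -n '2p;4p'
```

```text
tcp_pos: [0.5165, 0.0734, 0.0295]
contact_force: [-19.4, 6.9, 5.8]
tcp_pos: [0.5168, 0.0733, 0.03]
contact_force: [-23.1, 8.6, 7.1]
```

```bash
python3 -m crank '[[[0,0,-0.4],[0,0,0]],[[0.1,0,-0.5],[0,0,0]],[[0,0,0],[0,0,0]]]' | sed -n '2p;4p'
python3 -m crank '[[[0.3,0,-0.4],[0,0,0]],[[0,0,0],[0,0,0]]]' | sed -n '2p;4p'
python3 - <<'E'
from h import *
p,d,w=wrist(); cv2.imwrite("pics/w8.png",p[:,:,::-1].astype(np.uint8))
E
```

```text
tcp_pos: [0.5207, 0.0726, 0.0403]
contact_force: [-19.0, 5.6, 8.9]
tcp_pos: [0.5227, 0.0722, 0.0441]
contact_force: [-22.0, 6.2, 12.4]
```

View pics/w8.png

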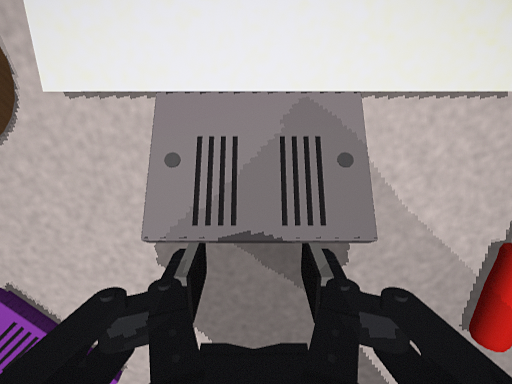

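The cart is about 40° up (near edge at row 241, far end on the board edge at row 93), and the tips now sit about 6 mm below the rim corner. I continue.

```bash
python3 -m crank '[[[0.3,0,-0.35],[0,0,0]],[[0,0,0],[0,0,0]]]' | sed -n '2p;4p'
python3 -m crank '[[[0.35,0,-0.3],[0,0,0]],[[0,0,0],[0,0,0]]]' | sed -n '2p;4p'
python3 -m crank '[[[0.3,0,-0.25],[0,0,0]],[[0,0,0],[0,0,0]]]' | sed -n '2p;4p'
```

```text
tcp_pos: [0.5248, 0.0717, 0.0476]
contact_force: [-25.0, 7.0, 14.3]
tcp_pos: [0.5268, 0.0713, 0.0505]
contact_force: [-29.4, 7.5, 19.4]
tcp_pos: [0.5381, 0.0694, 0.0542]
contact_force: [-0.4, 0.3, 1.1]
```

```bash
python3 - <<'E'
from h import *
p,d,w=wrist(); cv2.imwrite("pics/w9.png",p[:,:,::-1].astype(np.uint8))
for v in range(60,300,12): print(v,np.round(w[v,[256,220,160]]*1000).astype(int).tolist(), p[v,256])
E
python3 go.py 538 69 54 -12.3 0
```

```text
60 [[634, 48, 17], [638, 67, 17], [645, 100, 17]] [231 231 233]
72 [[627, 49, 18], [632, 69, 17], [639, 102, 17]] [231 232 237]
84 [[621, 51, 19], [626, 70, 17], [633, 103, 18]] [232 232 228]
96 [[615, 52, 19], [620, 72, 17], [627, 105, 18]] [232 232 231]
108 [[609, 53, 18], [613, 74, 18], [621, 107, 18]] [232 232 232]
120 [[601, 55, 7], [606, 77, 7], [614, 115, 0]] [191 190 192]
132 [[595, 56, 15], [600, 77, 15], [607, 118, -1]] [107 101 103]
144 [[590, 58, 24], [594, 78, 23], [599, 120, 0]] [106 100 101]
156 [[585, 59, 33], [589, 78, 32], [592, 122, 0]] [107 100 103]
168 [[579, 60, 38], [583, 79, 39], [590, 111, 38]] [98 92 94]
180 [[575, 61, 45], [579, 79, 46], [585, 110, 45]] [99 93 95]
192 [[570, 62, 52], [574, 80, 52], [581, 109, 52]] [99 92 94]
204 [[566, 63, 56], [570, 80, 59], [576, 109, 57]] [99 92 97]
216 [[562, 64, 63], [566, 80, 63], [572, 109, 63]] [98 91 94]
228 [[558, 64, 68], [562, 81, 68], [568, 108, 68]] [101  93  96]
240 [[551, 66, 66], [554, 83, 65], [561, 111, 66]] [54 50 53]
252 [[508, 75, 0], [514, 101, 0], [523, 145, -1]] [103  94  94]
264 [[499, 77, 0], [503, 104, -2], [513, 148, -1]] [114 105 104]
276 [[487, 80, -2], [493, 106, -1], [504, 150, 1]] [112 105 104]
288 [[477, 82, -1], [484, 109, 0], [559, 100, 104]] [111 103 101]
shift cm [-0.17  0.02  0.06] turn [-0.006  0.004 -0.002]
tcp mm [539.7  68.8  54.6] F [-7.3  2.8  8.3] w 0.05 t 19.45
```

View pics/w9.png

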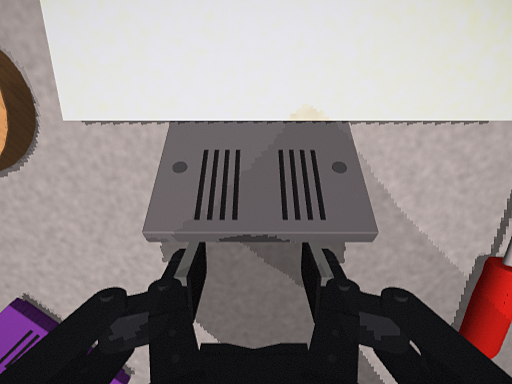

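The cart is now held at about 54° with the fingertips properly under the rim (near end at row 240, z about 66 mm). I push on.

```bash
python3 -m crank '[[[0.4,0,-0.3],[0,0,0]],[[0,0,0],[0,0,0]]]' | sed -n '2p;4p'
python3 -m crank '[[[0.4,0,-0.25],[0,0,0]],[[0,0,0],[0,0,0]]]' | sed -n '2p;4p'
cat > th.py <<'E'
from h import *
p,d,w=wrist()
P=w[100:246:6,256]; C=p[100:246:6,256]
for a,c in zip(P,C): print(np.round([(a[:2]-[.598,.037])@[977,-213],a[2]*1000]).astype(int),c[0],end=" ")
E
python3 th.py
```

```text
tcp_pos: [0.5443, 0.0678, 0.0583]
contact_force: [-6.9, 1.6, 9.3]
tcp_pos: [0.5484, 0.0669, 0.0609]
contact_force: [-7.8, 2.1, 10.1]
[22 18] 226 [19 16] 226 [15 17] 227 [12 18] 226 [ 8 19] 226 [ 5 18] 227 [ 1 18] 238 [-3 12] 92 [-6 18] 92 [-9 24] 89 [-12  28] 85 [-14  35] 85 [-17  38] 84 [-18  44] 85 [-21  48] 83 [-22  53] 85 [-25  57] 88 [-26  61] 85 [-28  64] 84 [-30  68] 86 [-31  72] 85 [-33  74] 85 [-37  74] 103 [-40  73] 57 [-82  -1] 89
```

```bash
python3 -m crank '[[[0.4,0,-0.2],[0,0,0]],[[0.4,0,-0.15],[0,0,0]],[[0,0,0],[0,0,0]]]' | sed -n '2p;4p'
python3 -m crank '[[[0.4,0,-0.1],[0,0,0]],[[0.4,0,-0.05],[0,0,0]],[[0,0,0],[0,0,0]]]' | sed -n '2p;4p'
python3 th.py
```

```text
tcp_pos: [0.557, 0.0651, 0.0652]
contact_force: [-7.4, 1.0, 15.2]
tcp_pos: [0.5664, 0.0632, 0.0681]
contact_force: [-7.8, -0.4, 23.4]
[41 16] 216 [37 18] 216 [33 16] 214 [30 18] 215 [26 17] 214 [22 17] 216 [19 18] 217 [15 17] 215 [11 17] 216 [ 7 18] 216 [ 3 17] 217 [-1 15] 55 [-3 25] 59 [-5 33] 61 [-6 41] 62 [-8 49] 62 [-9 57] 62 [-9 64] 62 [-11  70] 62 [-12  75] 61 [-13  79] 97 [-16  79] 99 [-20  78] 105 [-26  73] 56 [-68  -2] 79
```

```bash
python3 -m crank '[[[0.1,0,-0.25],[0,0,0]],[[0.3,0,-0.15],[0,0,0]],[[0,0,0],[0,0,0]]]' | sed -n '2p;4p'
python3 -m crank '[[[0.4,0,-0.05],[0,0,0]],[[0.4,0,0],[0,0,0]],[[0,0,0],[0,0,0]]]' | sed -n '2p;4p'
python3 th.py
```

```text
tcp_pos: [0.5695, 0.0616, 0.0695]
contact_force: [-1.0, 0.9, 2.9]
tcp_pos: [0.5773, 0.0601, 0.0704]
contact_force: [-1.8, -0.7, 7.5]
[52 17] 204 [48 17] 202 [45 18] 203 [41 17] 205 [37 18] 205 [33 17] 206 [30 17] 204 [26 17] 205 [22 17] 204 [ 54 212] 203 [14 16] 205 [10 17] 205 [ 6 17] 204 [ 1 17] 210 [ 0 28] 44 [ 1 42] 45 [ 0 51] 45 [ 0 61] 46 [ 0 71] 47 [ 0 79] 65 [-2 80] 97 [-6 78] 96 [-10  78] 83 [-15  74] 50 [-57   0] 72
```

The cart stands upright against the board edge (f ≈ 0 from z 18 to 79). I tip it over.

```bash
python3 -m crank '[[[0.4,0,0],[0,0,0]],[[0.5,0,0],[0,0,0]],[[0.5,0,0],[0,0,0]],[[0.5,0,0],[0,0,0]],[[0,0,0],[0,0,0]]]' | sed -n '2p;4p'
python3 th.py
```

```text
tcp_pos: [0.595, 0.0556, 0.0691]
contact_force: [0.4, 0.2, -0.0]
[70 17] 186 [66 17] 187 [63 18] 186 [59 18] 187 [55 17] 187 [52 16] 187 [48 17] 186 [44 18] 187 [40 16] 188 [36 17] 185 [32 18] 188 [28 17] 188 [24 18] 188 [20 17] 188 [16 18] 186 [12 17] 113 [ 8 18] 108 [23 73] 94 [21 75] 93 [18 76] 94 [13 72] 81 [10 74] 92 [ 7 72] 68 [-33  -1] 65 [-39  -2] 67
```

```bash
python3 -m crank '[[[0.6,0,0.1],[0,0,0]],[[0.6,0,0.2],[0,0,0]],[[0.6,0,0.2],[0,0,0]],[[0,0,0],[0,0,0]]]' | sed -n '2p;4p'
python3 th.py; python3 -m crank '[[[0,0,0],[0,0,0]],[[0,0,0],[0,0,0]],[[0,0,0],[0,0,0]]]' | sed -n '2p;4p';python3 th.py
```

```text
tcp_pos: [0.6129, 0.0519, 0.0642]
contact_force: [-0.0, 0.3, -0.0]
[88 17] 180 [85 18] 182 [81 18] 183 [78 17] 184 [74 18] 184 [71 18] 183 [67 18] 183 [63 17] 184 [59 18] 184 [56 18] 183 [52 18] 182 [48 18] 184 [45 21] 77 [43 28] 86 [40 31] 34 [37 34] 92 [33 35] 184 [29 34] 188 [25 34] 160 [22 35] 123 [17 34] 95 [14 35] 88 [ 9 34] 92 [ 4 33] 84 [ 1 34] 100 tcp_pos: [0.612, 0.0524, 0.0647]
contact_force: [-0.2, -0.4, -0.6]
[87 18] 183 [84 18] 184 [80 17] 184 [77 18] 183 [73 18] 182 [70 18] 185 [66 17] 183 [62 17] 184 [58 18] 185 [54 17] 185 [51 18] 184 [47 17] 184 [44 25] 32 [41 28] 88 [39 32] 72 [36 34] 191 [32 34] 183 [28 35] 164 [24 33] 163 [20 34] 165 [16 33] 94 [11 33] 89 [ 8 34] 90 [ 4 34] 108 [-1 34] 106
```

It flipped: flat at z 34, far end 45 mm over the board, near end overhanging by about 35 mm. I back off, measure, then push from behind at rim height.

```bash
python3 -m crank '[[[0,0,-2],[0,0,0]],[[-3,0,0],[0,0,0]],[[-4,0,0],[0,0,0]],[[-2,0,0],[0,0,0]],[[0,0,0],[0,0,0]]]' | sed -n '2p;4p'
python3 - <<'E'
from h import *
p,d,w=wrist(); z=w[:,:,2]; m=(d>0)&(z>.025)&(z<.042); m[260:]=0
n,l,st,_=cv2.connectedComponentsWithStats(cv2.morphologyEx(m.astype(np.uint8),cv2.MORPH_OPEN,np.ones((7,7))))
q=l==1+st[1:,4].argmax(); P=w[q]; b=np.c_[(P[:,:2]-[.598,.037])@[.977,-.213],(P[:,:2]-[.598,.037])@[.213,.977]]*1000
print(cv2.minAreaRect(b.astype(np.float32)),b.min(0),b.max(0),np.percentile(P[:,2],[5,50,95]),p[q].mean(0))
E
python3 go.py 537 68 20 -12.3 0
```

```text
tcp_pos: [0.5212, 0.0723, 0.0849]
contact_force: [1.0, -0.8, 0.3]
((4.458438873291016, 16.694366455078125), (110.5982666015625, 80.40988159179688), 89.96515655517578) [-35.7447817  -38.60752866] [44.69481702 71.9767047 ] [0.0271062  0.03355222 0.03489421] [175.81458498 159.01378535 148.3799925 ]
shift cm [1.42 0.13 6.51] turn [-0.006  0.003 -0.002]
tcp mm [523.5  71.9  85.2] F [ 0.6 -0.2 -0.1] w 0.0505 t 23.1
```

```bash
python3 -m crank '[[[0.4,0,3.3],[0,0,0]],[[0.4,0,3.3],[0,0,0]],[[0,0,0],[0,0,0]]]' | sed -n '2p;4p'
python3 -m crank '[[[1.2,0,0],[0,0,0]],[[1,0,0],[0,0,0]],[[1,0,0],[0,0,0]],[[1,0,0],[0,0,0]],[[0,0,0],[0,0,0]]]' | sed -n '2p;4p'
```

```text
tcp_pos: [0.5309, 0.0693, 0.0156]
contact_force: [0.0, -0.1, 0.5]
tcp_pos: [0.5755, 0.0607, 0.0196]
contact_force: [0.3, -0.3, -0.2]
```

```bash
python3 -m crank '[[[1.2,0,0],[0,0,0]],[[1.2,0,0],[0,0,0]],[[1.2,0,0],[0,0,0]],[[1.2,0,0],[0,0,0]],[[0,0,0],[0,0,0]]]' | sed -n '2p;4p'
python3 -m crank '[[[1,0,0],[0,0,0]],[[0,0,0],[0,0,0]],[[-2,0,0],[0,0,0]],[[-3,0,-3],[0,0,0]],[[-4,0,-3],[0,0,0]]]' | sed -n '2p;4p'
python3 -m crank '[[[-2,0,-3],[0,0,0]],[[0,0,0],[0,0,0]],[[0,0,0],[0,0,0]]]' | sed -n '2p;4p'
python3 - <<'E'
from h import *
p,d,w=wrist(); z=w[:,:,2]; m=(d>0)&(z>.025)&(z<.042); m[260:]=0
n,l,st,_=cv2.connectedComponentsWithStats(cv2.morphologyEx(m.astype(np.uint8),cv2.MORPH_OPEN,np.ones((7,7))))
q=l==1+st[1:,4].argmax(); P=w[q]; B=lambda P:np.c_[(P[:,:2]-[.598,.037])@[.977,-.213],(P[:,:2]-[.598,.037])@[.213,.977]]*1000
b=B(P); print(cv2.minAreaRect(b.astype(np.float32)),b.min(0),b.max(0),np.percentile(P[:,2],[2,50,98]),np.median(p[q],0))
p,d=optics.grab_frame("top"); p=p.astype(int)
def c(n,m):
    v,u=np.nonzero(m); print(n,np.median(u),np.median(v))
F=np.load("pics/top0.npz")["p"].astype(int)
for q in(F,p):
    c("tape",(q[:,:,0]>150)&(q[:,:,1]<130)&(q[:,:,1]>70)&(q[:,:,2]<80)); c("spray",(q[:,:,1]>q[:,:,0]+30)&(q[:,:,1]>q[:,:,2]+15)); c("drv",(q[:,:,0]>120)&(q[:,:,1]<50)&(q[:,:,2]<50))
print(monitor.get_obs()["clock"],monitor.get_obs()["contact_force"])
E
```

```text
tcp_pos: [0.6222, 0.0502, 0.0187]
contact_force: [0.7, 0.8, -0.2]
tcp_pos: [0.5412, 0.0677, 0.0787]
contact_force: [1.3, 0.6, 0.7]
tcp_pos: [0.5227, 0.0719, 0.1097]
contact_force: [0.4, -1.1, -0.5]
((49.62449645996094, 15.851776123046875), (110.31877899169922, 16.913686752319336), 89.67559051513672) [ 41.14999672 -39.33784072] [58.3803783  71.03473536] [0.02625633 0.03261802 0.03481909] [126. 117. 120.]
tape nan nan
spray 338.0 183.0
drv 292.0 215.0
tape 184.0 128.0
spray 339.0 184.0
drv nan nan
25.3 [ 0.1682922  -0.23917937 -0.60181638]
  return _methods._mean(a, axis=axis, dtype=dtype,
  ret = ret.dtype.type(ret / rcount)
```

Run:
```python
from h import *
p,d=optics.grab_frame("scene"); F=np.load("pics/scene0.npz")
w=pts("scene",d); b0=(w[:,:,0]-.598)*977-(w[:,:,1]-.037)*213; b1=(w[:,:,0]-.598)*213+(w[:,:,1]-.037)*977
m=(d>0)&(w[:,:,2]>.027)&(w[:,:,2]<.045)&(b0>0)&(b0<200)&(abs(b1)<130)
n,l,st,_=cv2.connectedComponentsWithStats(m.astype(np.uint8)); q=l==1+st[1:,4].argmax()
print("cart",np.percentile(b0[q],[1,99]),np.percentile(b1[q],[1,99]),np.percentile(w[q][:,2],[2,50,98]))
for n,(x0,y0,x1,y1) in dict(tape=(325,200,375,245),spray=(145,208,190,262),drv=(195,185,215,245)).items():
    print(n,np.abs(p[y0:y1,x0:x1].astype(int)-F["p"][y0:y1,x0:x1]).mean())
```

```text
cart [ 39.8389694  119.15964394] [-38.63992717  68.01484575] [0.02748345 0.03402239 0.03742751]
tape 10.11348148148148
spray 9.1119341563786
drv 8.780277777777778
```

```bash
python3 -c "
from bench import r
print(r.hand_in())"
```

```text
the job is handed in; nothing more can be done
None
```

I flipped the cartridge over the board's near edge and handed the job in at about 25 s. It lies flat and wholly on the board, 40–119 mm in from the near edge, label side up (inferred from the tracked flip and its brighter upper face). It slipped and fell back flat twice before the third lift worked, and I never came near the tape roll, bottle or screwdriver.

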